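Pack the asparagus tray

ROBOT

A 6-joint arm with a two-finger parallel gripper is mounted at the origin on the work surface. World frame = base frame: x ahead of the robot, y to its left, z up, the work surface at z = 0. Lengths are in mm, angles in rad, forces in N, time in s.
With the tool pointing down it reaches from about 375 to 825 mm from the base axis. Payload 5.5 kg.
Tool frame: the origin (TCP) lies at the very end of the fingers, on their centre line; the grasp point (between the pads) lies 19 mm behind it; z points along the fingers, y is the line along which they close (so a half turn about z gives the same grasp; the last joint's range is limited). The gripper opens to 85 mm and grips with 20 to 120 N. Pads are 22 mm wide; open, the fingers measure 114 mm over their backs; the gripper's body (76 mm by 85 mm) begins 54 mm behind the grasp point. The pads swing forward as they close: fully open they stand 13 mm farther back than shut.
Start: joints at [1.155, 0.314, -0.047, 1.21, 0, 1.571], TCP at [242.349, 548.873, 231.299] pointing down, gripper open.
Joint ranges: [-2.67, 2.67], [-0.69, 1.73], [-1.03, 1.25], [-2.08, 2.16], [-1.42, 1.45], [-3.14, 3.14]. Speed limits (rad/s): [2.39, 2.39, 3.01, 3.14, 3.14, 3.14].

INTERFACE

Orientations are given as a unit quaternion [x, y, z, w].
In Python, from station import manip, imaging gives the robot as it stands. Calls block until the motion is done:
- manip.move_ptp(position, orientation): joint-space move of the TCP to a pose.
- manip.movel(position, vel=150, frame=None, stop_force=None): straight line of the TCP; frame=None keeps the orientation; vel is the mean speed in mm/s. With stop_force (N) it stops when the force on the tool has changed by that much, and returns True; else False.
- manip.set_joints(angles): joint-space move.
- manip.move_gripper(opening, grasp_force=None): finger opening in mm; grasp_force is the grip in N (None keeps the last); returns when the fingers have stopped.
- manip.sleep(seconds).
- manip.ik(position, orientation): joint angles nearest the present ones, or None.
- manip.sense(): the state.
- imaging.capture(name): name is "scene" or "side" or "wrist"; returns a dict with "pixels" (420x560x3 uint8, red, green, blue), "depth" (420x560 float32, mm along the optical axis (not along the pixel's ray), 0 where there is no reading), "fov_y" (degrees; the focal length in pixels is half the picture's height over the tangent of half this angle, whatever the lens; pixels are square), "cx", "cy" (the principal point, pixels), "rvec" (rotation vector, rad) and "tvec" (3), from world to camera coordinates, as OpenCV has them. Camera axes: x right, y down, z forward; pixel columns grow to the right and rows downward; lengths in mm; the calibration is good to about 2 mm. A picture is of the moment at which its call begins.
A pose or a line that the arm cannot do raises manip.IKError and nothing moves.
- manip.finish_job(): hands the job in; it is judged then, once.
Trained networks look in a picture, given as the dict that the camera call returned (one of the last four; its "shot" number tells which), for a name from the list of things; names that differ only in an ending like _2 or _b are one class to them, and where a whole thing is asked for, a point or a joint stands for the part that bears it (a point fixed in the world has none). Each returns a list of dicts, best first, with "conf" (0 to 1); they miss things now and then, are a little off and sometimes report something else, mostly with a low value. They report only what shows in the picture. A call takes as long as a camera call.
- imaging.find_in(picture, target): "box" ([centre column, centre row, width, height] in pixels, round what is visible of it).
- imaging.tip_of(picture, target): "xy" ([column, row] in pixels: a listed point, or the origin of a listed thing).
The state is a dict: "time_s": time; "qpos": joint angles; "joint_velocities": joint speeds; "joint_efforts": joint torques, N m; "tcp_pos": TCP position; "orientation": TCP orientation; "wrist_force": force on the tool from outside, world axes, zero at the start; "torque": the same for the moment, N m; "gripper_width": finger opening in mm; "gripper_force": force on a finger pad.
Only numpy, scipy, OpenCV 4.12 (cv2) and the standard library are available. Lean on these libraries where they do the work, as an engineer would, in place of code of your own. Each camera call takes 0.05 s, during which the arm holds its last target. There are 200 camera calls.

TASK

Finish packing the open tray, in which a black-sleeved and a blue-sleeved asparagus bundle already lie and must stay where they are. First lay the white-sleeved bundle on the tray floor midway between those two, side by side with them and with its ends in line with theirs; only then lay the red-sleeved bundle squarely on top of the black one and the yellow-sleeved bundle squarely on top of the blue one, along the same direction. The orange temperature logger goes flat on the tray floor straight behind the white bundle (beyond its end that is away from the robot); leave the bottle, tape roll and label gun alone.

Things in the scene. Friction and masses are not known exactly. Their poses are not given: they have to be found in the camera images.
- tray: open white cardboard tray, fixed: 250 (x) by 236 mm (y) outside, walls 5 mm thick, 45 mm high (57 at the corners), floor 5 mm thick. Origin: centre of its underside, at table height z = 0; +x away from the robot within 0.25 rad, z up. Between the packed bundles 120 mm of floor are free (38 mm each side of a bundle laid midway); beyond them the last 90 mm at the +x end are free.
- black_bundle: loose asparagus bundle, black sleeve round its middle: 140 mm long (x), 44 wide (y), 34 high, rigid, flat above and below, about 0.13 kg. Origin: centre of underside; +x to the tips. Already packed on the tray floor, along tray x, centre at x = -40 mm, y = +82 or -82 mm of the tray (within 3 mm; left or right by chance, the blue one across from it). Stays put.
- blue_bundle: loose asparagus bundle, blue sleeve round its middle: 140 mm long (x), 44 wide (y), 34 high, rigid, flat above and below, about 0.13 kg. Origin: centre of underside; +x to the tips. Already packed on the tray floor, along tray x, centre at x = -40 mm, y = +82 or -82 mm of the tray (within 3 mm; left or right by chance, the black one across from it). Stays put.
- white_bundle: loose asparagus bundle, white sleeve round its middle: 140 mm long (x), 44 wide (y), 34 high, rigid, flat above and below, about 0.13 kg. Origin: centre of underside; +x to the tips. Goes between black and blue. Starts flat on the table left or right of the tray, in one of four spots shared by chance with the other movable things, tips within 0.35 rad of world +x.
- red_bundle: loose asparagus bundle, red sleeve round its middle: 140 mm long (x), 44 wide (y), 34 high, rigid, flat above and below, about 0.13 kg. Origin: centre of underside; +x to the tips. Goes on top of black. Starts flat on the table left or right of the tray, in one of four spots shared by chance with the other movable things, tips within 0.35 rad of world +x.
- yellow_bundle: loose asparagus bundle, yellow sleeve round its middle: 140 mm long (x), 44 wide (y), 34 high, rigid, flat above and below, about 0.13 kg. Origin: centre of underside; +x to the tips. Goes on top of blue. Starts flat on the table left or right of the tray, in one of four spots shared by chance with the other movable things, tips within 0.35 rad of world +x.
- logger: loose orange temperature logger, dark screen: 50 mm long (x), 40 wide (y), 20 high, about 0.06 kg. Origin: centre of underside. Goes behind white, either way round; the free floor there is centred at x = +75 mm, y = 0 of the tray. Starts flat on the table left or right of the tray, in one of four spots shared by chance with the movable bundles, x axis within 0.35 rad of world +x.
- water_bottle: bystander: clear water bottle with a blue cap, 62 mm across, 190 mm high, standing on the table beyond the tray to the right. Origin: centre of the underside.
- tape_roll: bystander: roll of brown tape lying flat beyond the tray, 84 mm across, 30 mm high. Origin: centre of the underside.
- labeller: bystander: black hand label gun with grey handle lying on the table beyond the tray to the left, about 210 mm long, 70 mm high. Origin: underside of its body; its x axis runs from the handle to the reel.

How it is judged (in metres and radians):
On the way:
1. the white bundle lies released between the black and the blue one while the red and the yellow bundle are still on the table (x of white_bundle in the frame of tray between -0.055 and -0.025 m and y of white_bundle in the frame of tray between -0.013 and 0.013 m and z of white_bundle in the frame of tray between -0.001 and 0.011 m and angle between the x axis of white_bundle and the x axis of tray, either way round below 0.2 rad and angle between white_bundle's own z axis and vertical below 0.12 rad and contact force between the fingers and white_bundle below 0.1 N and linear speed of white_bundle below 0.02 m/s and height (world z) of each of red_bundle, yellow_bundle below 0.02 m and horizontal distance between each of red_bundle, yellow_bundle and tray above 0.15 m), for 0.2 s.
At the end, for the whole second after the job is handed in: White on the tray floor midway between black and blue (13 mm across, 15 mm along); red on black, yellow on blue (12 mm across, 15 mm along); all within 0.2 rad of the tray. Logger flat on the floor behind white, within 18 mm of the centre line. Black, blue moved under 20 mm. All released (x of white_bundle in the frame of tray between -0.055 and -0.025 m and y of white_bundle in the frame of tray between -0.013 and 0.013 m and z of white_bundle in the frame of tray between -0.001 and 0.011 m and angle between the x axis of each of white_bundle, red_bundle, yellow_bundle and the x axis of tray, either way round below 0.2 rad and angle between each of white_bundle, red_bundle, yellow_bundle, logger's own z axis and vertical below 0.12 rad and contact force between the fingers and white_bundle below 0.1 N and linear speed of each of white_bundle, red_bundle, yellow_bundle, logger below 0.02 m/s and x of red_bundle in the frame of black_bundle between -0.015 and 0.015 m and y of red_bundle in the frame of black_bundle between -0.012 and 0.012 m and z of red_bundle in the frame of black_bundle between 0.028 and 0.04 m and contact force between the fingers and red_bundle below 0.1 N and x of yellow_bundle in the frame of blue_bundle between -0.015 and 0.015 m and y of yellow_bundle in the frame of blue_bundle between -0.012 and 0.012 m and z of yellow_bundle in the frame of blue_bundle between 0.028 and 0.04 m and contact force between the fingers and yellow_bundle below 0.1 N and x of logger in the frame of tray between 0.045 and 0.105 m and y of logger in the frame of tray between -0.018 and 0.018 m and z of logger in the frame of tray between -0.001 and 0.011 m and contact force between the fingers and logger below 0.1 N and distance of each of black_bundle, blue_bundle from where it was at the start of the episode below 0.02 m); the robot touches nothing.
It fails at once if the black or blue bundle is shoved more than 20 mm (distance of any of black_bundle, blue_bundle from where it was at the start of the episode above 0.02 m).
It fails at once if a bystander is moved more than 30 mm or knocked over (distance of any of water_bottle, tape_roll, labeller from where it was at the start of the episode above 0.03 m or angle between water_bottle's own z axis and vertical above 0.5 rad).
It also fails if it takes over 120 s, if anything falls off the work surface, if the arm or the gripper's body presses on something with over 40 N, if the wrist force passes 120 N, or if a joint passes its speed limit or range.

## Working session

There is one attempt and no reset: what is moved stays moved. The work goes in short steps, each a Python script; the robot and the scene stay as the last script left them, time stands still between calls to the robot, and variables do not carry over. Pictures are saved under pics/ and viewed, at most 14 in all, crops included, and the job is handed in when it is done.

```bash
mkdir -p pics; ls; cat > h.py <<'E'
import numpy as np, cv2
from station import manip, imaging
def K(p):
    f=210/np.tan(np.radians(p["fov_y"])/2); return f
def cloud(p):
    f=K(p); d=p["depth"].astype(float); r,c=np.indices(d.shape)
    P=np.stack([(c-p["cx"])/f*d,(r-p["cy"])/f*d,d],-1)
    R=cv2.Rodrigues(np.array(p["rvec"],float))[0]
    W=(P-np.array(p["tvec"],float).ravel())@R
    W[d<=0]=np.nan
    return W
def save(p,n): cv2.imwrite("pics/"+n+".png",p["pixels"][:,:,::-1])
E
python3 - <<'E'
from h import *
for n in ["scene","side"]:
    p=imaging.capture(n); save(p,n+"0"); W=cloud(p)
    print(n,{k:p[k] for k in("fov_y","cx","cy","rvec","tvec")})
    for t in "tray black_bundle blue_bundle white_bundle red_bundle yellow_bundle logger water_bottle tape_roll labeller".split():
        for b in imaging.find_in(p,t)[:2]:
            c,r,w,h=b["box"]; q=W[int(min(max(r,0),419)),int(min(max(c,0),559))]
            print(t,round(b["conf"],2),np.round(b["box"]),np.round(q))
print(manip.sense())
E
```

```text
pics
station.py
scene {'fov_y': 42.089727872747275, 'cx': 276.24096798804766, 'cy': 203.52580036692365, 'rvec': array([ 2.21153795,  0.70377677, -0.33805354]), 'tvec': array([-497.15031727, -182.67935555, 1567.1951355 ])}
tray 0.9 [242. 228. 147. 120.] [555. -61.   4.]
tray 0.53 [165. 306.  55.  56.] [ 590. -343.   34.]
black_bundle 0.76 [246. 199.  54.  34.] [523.  -2.  39.]
black_bundle 0.71 [334. 265.  41.  38.] [793. -35.   2.]
blue_bundle 0.91 [206. 239.  58.  33.] [ 535. -161.   42.]
blue_bundle 0.34 [290. 280.  34.  84.] [ 797. -210.  124.]
white_bundle 0.94 [291. 127.  52.  28.] [432. 319.  34.]
red_bundle 0.98 [164. 305.  56.  61.] [ 588. -345.   38.]
yellow_bundle 0.83 [ 99. 278.  66.  31.] [ 426. -369.   37.]
yellow_bundle 0.36 [207. 239.  56.  32.] [ 536. -158.   40.]
logger 0.66 [340. 156.  26.  18.] [612. 287.  24.]
water_bottle 0.7 [289. 281.  32.  82.] [ 796. -212.  125.]
tape_roll 0.71 [335. 266.  41.  36.] [794. -36.   1.]
labeller 0.91 [370. 207.  59.  70.] [779. 142.  35.]
labeller 0.49 [165. 305.  55.  55.] [ 586. -339.   34.]
side {'fov_y': 57.45800508016433, 'c
[... 826 characters left out ...]
  3.13504427e-01, -4.71127243e-02,  1.21016537e+00,
        6.84595102e-06,  1.57072731e+00]), 'joint_velocities': array([-2.48248948e-04, -5.07114924e-04, -1.83511976e-04,  8.45281694e-05,
        3.75538049e-04,  4.73592477e-04]), 'joint_efforts': array([-7.09778442e-05, -5.39476132e+01,  3.40054679e+01,  1.61252789e-03,
       -1.91813251e-05,  1.51003280e-05]), 'tcp_pos': array([242.35117127, 548.88189682, 231.2912492 ]), 'orientation': array([ 2.06370281e-01,  9.78473969e-01,  7.46230635e-06, -1.92391501e-06]), 'wrist_force': array([ 0.71789309,  0.14385185, -0.27458109]), 'torque': array([-0.03804117, -0.01628661, -0.02037532]), 'gripper_force': 0.0, 'gripper_width': 85.51352414470526}
```

View pics/scene0.png

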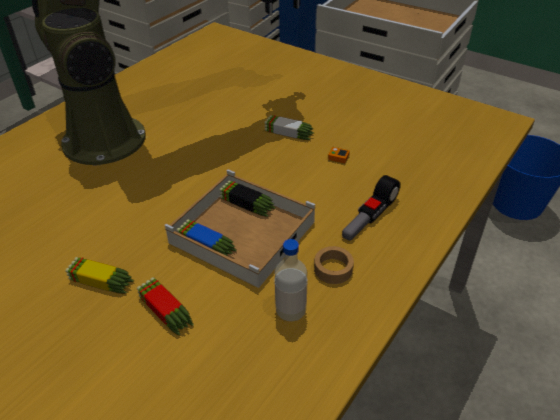

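```bash
cat >> h.py <<'E'
def rect(W,xy,z0,z1,rad=110):
    m=(abs(W[...,0]-xy[0])<rad)&(abs(W[...,1]-xy[1])<rad)&(W[...,2]>z0)&(W[...,2]<z1)
    P=W[m]; (c,s,a)=cv2.minAreaRect(P[:,:2].astype(np.float32))
    if s[0]<s[1]: s=s[::-1]; a+=90
    a=(a+90)%180-90
    return np.round(c,1),np.round(s,1),round(np.radians(a),3),np.round(np.median(P[:,2]),1),len(P)
E
python3 - <<'E'
from h import *
for n in ["scene","side"]:
    W=cloud(imaging.capture(n))
    print(n,"table z",np.nanmedian(W[...,2][W[...,2]<15]))
    for t,xy,z in [("white",(425,330),22),("red",(580,-335),22),("yellow",(410,-355),22),("logger",(605,300),12),("tape",(790,-25),12)]:
        print(t,rect(W,xy,z,45))
    print("tray",rect(W,(565,-80),8,62,180))
E
```

```text
scene table z -0.06723181024430033
white (array([420.2, 328.8]), array([138.5,  51.4]), np.float64(0.21), np.float64(34.1), 532)
red (array([ 559.9, -332.6]), array([179.1,  55. ]), np.float64(-0.072), np.float64(34.0), 1218)
yellow (array([ 432.9, -349.7]), array([191.4,  46.7]), np.float64(0.287), np.float64(33.7), 1169)
logger (array([601.9, 303.1]), array([50.6, 45.3]), np.float64(0.186), np.float64(20.9), 213)
tape (array([738. , -19.1]), array([181.4, 173.7]), np.float64(-1.19), np.float64(28.3), 1421)
tray (array([564. , -67.5]), array([256.5, 243.2]), np.float64(0.054), np.float64(34.6), 6754)
side table z -1.8576320102651813
white (array([415.4, 331.5]), array([138. ,  46.2]), np.float64(0.23), np.float64(32.6), 1228)
red (array([ 572.9, -330.8]), array([135.8,  47.1]), np.float64(-0.186), np.float64(30.9), 270)
yellow (array([ 429.5, -346.1]), array([195.7,  49.9]), np.float64(0.282), np.float64(30.8), 304)
logger (array([594.5, 306.5]), array([49.8, 41.3]), np.float64(0.242), np.float64(18.9), 361)
tape (array([733.3, -18.6]), array([175.3, 174. ]), np.float64(-1.218), np.float64(25.1), 504)
tray (array([558.5, -67.3]), array([250.7, 244.4]), np.float64(0.055), np.float64(34.4), 3124)
```

View pics/side0.png

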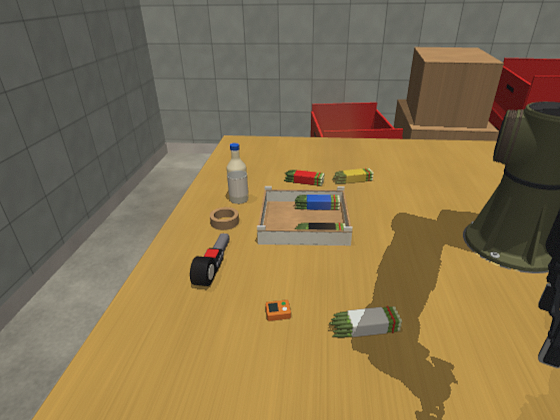

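```bash
cat >> h.py <<'E'
def quat(psi,k=0):  # tool down, fingers closing across psi
    a=(psi+np.pi*k)/2; return [np.cos(a),np.sin(a),0,0]
def best(x,y,z,psi):
    c=[]
    for k in (0,1):
        q=manip.ik([x,y,z],quat(psi,k))
        if q is not None: c.append((abs(q[5]),k))
    return quat(psi,min(c)[1])
def goto(x,y,z,psi): manip.move_ptp([x,y,z],best(x,y,z,psi))
E
python3 - <<'E'
from h import *
goto(418,330,260,.22)
p=imaging.capture("wrist"); save(p,"w0"); W=cloud(p)
print(manip.sense()["qpos"],manip.sense()["tcp_pos"],rect(W,(418,330),22,45,90))
goto(530,-67,300,.055)
p=imaging.capture("wrist"); save(p,"w1"); W=cloud(p); np.save("w1.npy",W)
print(manip.sense()["qpos"], "tray",rect(W,(565,-67),30,62,180))
for t in "black_bundle blue_bundle".split():
    for b in imaging.find_in(p,t)[:2]:
        c,r,w,h=b["box"]; print(t,round(b["conf"],2),np.round(b["box"]),np.round(W[int(r),int(c)]))
E
```

```text
[ 6.69651664e-01  1.76467638e-01 -1.58508364e-01  1.23578461e+00
  3.73636875e-04  4.49121400e-01] [417.62525042 330.78632253 259.89830101] (array([417.2, 328.9]), array([137.6,  44.5]), np.float64(0.215), np.float64(33.8), 5372)
[-1.23789152e-01  1.70169041e-01 -7.61132402e-02  1.32482323e+00
  3.00657698e-04 -1.80490930e-01] tray (array([560.5, -70. ]), array([251. , 237.4]), np.float64(0.055), np.float64(39.5), 16816)
black_bundle 0.63 [351. 151.  53. 122.] [508.  11.  39.]
blue_bundle 0.72 [202. 154.  52. 126.] [ 522. -151.   38.]
```

View pics/w1.png

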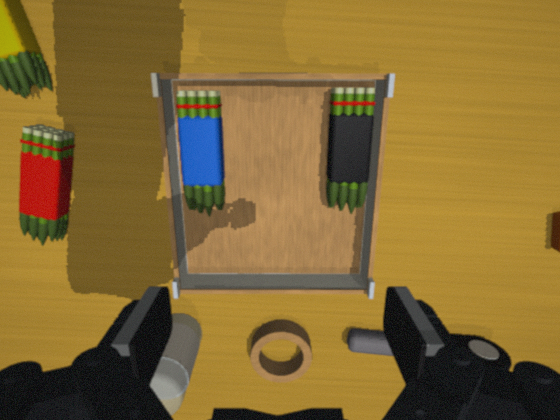

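```bash
cat >> h.py <<'E'
T=np.array([560.5,-70.]); TY=.055; RT=np.array([[np.cos(TY),-np.sin(TY)],[np.sin(TY),np.cos(TY)]])
def tw(x,y): return T+RT@np.array([x,y])
def intray(W,s): # bundle on side s (+1/-1) in tray frame
    L=(W[...,:2]-T)@RT
    m=(abs(L[...,0])<110)&(abs(L[...,1]-s*78)<32)&(W[...,2]>25)&(W[...,2]<42)
    return cv2.minAreaRect(L[m].astype(np.float32))
def pick(x,y,psi,z,f=40,up=160):
    manip.move_gripper(80); goto(x,y,up,psi); manip.movel([x,y,z+25],vel=150)
    hit=manip.movel([x,y,z],vel=50,stop_force=12)
    w=manip.move_gripper(0,grasp_force=f); manip.sleep(.2)
    s=manip.sense(); manip.movel([x,y,up],vel=150); s2=manip.sense()
    print("pick",hit,s["tcp_pos"].round(1),s["gripper_width"],s2["gripper_width"],s2["gripper_force"])
def place(x,y,psi,z,rel=12,up=160):
    w=manip.sense()["gripper_width"]
    goto(x,y,up,psi); manip.movel([x,y,z+20],vel=150)
    hit=manip.movel([x,y,z],vel=30,stop_force=6); s=manip.sense()
    manip.move_gripper(w+rel); manip.sleep(.3); manip.movel([x,y,up],vel=120)
    print("place",hit,s["tcp_pos"].round(1),"t",manip.sense()["time_s"])
E
python3 - <<'E'
from h import *
W=np.load("w1.npy"); print(intray(W,1),intray(W,-1))
pick(417.2,328.9,.215,10)
p=imaging.capture("wrist"); save(p,"w2")
E
```

```text
((-41.61143493652344, 84.41508483886719), (135.3203887939453, 44.997283935546875), 0.03214115649461746) ((-39.737457275390625, -79.67825317382812), (45.02556228637695, 136.98089599609375), 89.97679901123047)
pick False [417.6 329.2  10.5] 43.06469629517254 43.04422559422859 41.03940188884735
```

View pics/w2.png

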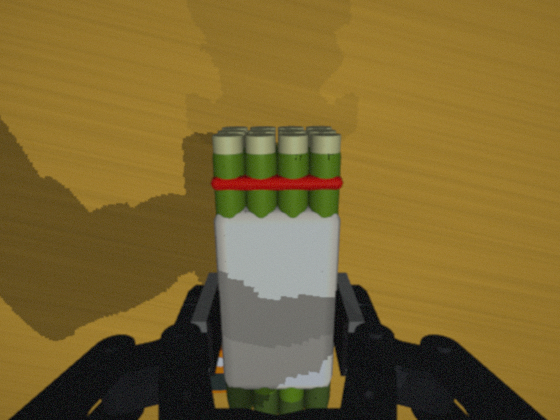

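```bash
python3 - <<'E'
from h import *
x,y=tw(-40.5,1.5); place(x,y,TY,15)
goto(603,303,220,.2)
W=cloud(imaging.capture("wrist")); r=rect(W,(600,303),12,30,60); print(r)
goto(550,-67,300,.055)
p=imaging.capture("wrist"); save(p,"w3"); W=cloud(p)
L=(W[...,:2]-T)@RT
m=(abs(L[...,0])<110)&(abs(L[...,1])<45)&(W[...,2]>25)&(W[...,2]<42)
print(cv2.minAreaRect(L[m].astype(np.float32)), intray(W,1),intray(W,-1),rect(W,(565,-67),30,62,180))
E
```

```text
place True [519.5 -70.7  15.5] t 14.3917
(array([595.5, 304. ]), array([50.2, 39.9]), np.float64(0.242), np.float64(20.0), 2222)
((-40.768638610839844, 0.4311046600341797), (137.39471435546875, 44.28280258178711), 0.2640823721885681) ((-42.11713409423828, 84.383544921875), (135.2080078125, 45.07181930541992), 0.20314745604991913) ((-39.82609176635742, -79.675537109375), (45.081661224365234, 137.91763305664062), 89.82457733154297) (array([560.2, -70.2]), array([250.8, 237.6]), np.float64(0.053), np.float64(39.2), 22431)
```

View pics/w3.png

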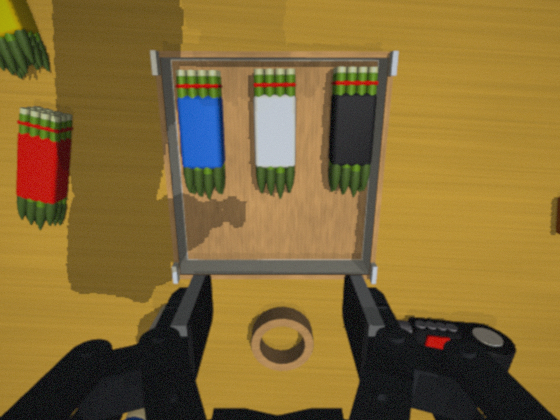

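```bash
python3 - <<'E'
from h import *
pick(595.5,304,.242,4)
x,y=tw(75,.5); place(x,y,TY,9)
goto(574,-332,260,-.18)
W=cloud(imaging.capture("wrist")); print("red",rect(W,(574,-332),22,45,85))
goto(412,-351,260,.25)
p=imaging.capture("wrist"); save(p,"w4"); W=cloud(p); print("yellow",rect(W,(412,-351),22,45,85))
goto(550,-67,300,.055)
p=imaging.capture("wrist"); save(p,"w5"); W=cloud(p); L=(W[...,:2]-T)@RT
m=(abs(L[...,0]-75)<40)&(abs(L[...,1])<45)&(W[...,2]>17)&(W[...,2]<42)
print(cv2.minAreaRect(L[m].astype(np.float32)),np.median(W[m][:,2]),intray(W,1),intray(W,-1))
E
```

```text
pick False [595.9 304.2   4.5] 38.90941404686618 38.81954888304343 41.678234338760376
place True [634.9 -65.3   9.5] t 27.75
red (array([ 575.6, -336.9]), array([138.5,  44.6]), np.float64(-0.192), np.float64(33.8), 5373)
yellow (array([ 404.7, -358. ]), array([138.6,  44.7]), np.float64(0.299), np.float64(33.7), 5504)
((73.80708312988281, -0.5179042816162109), (40.04838943481445, 50.19032287597656), 89.16204833984375) 24.947910081842544 ((-41.653594970703125, 84.39617919921875), (45.0308837890625, 136.30352783203125), 89.7668685913086) ((-40.14653015136719, -79.63088989257812), (44.93532180786133, 137.5269775390625), 89.83386993408203)
```

View pics/w5.png

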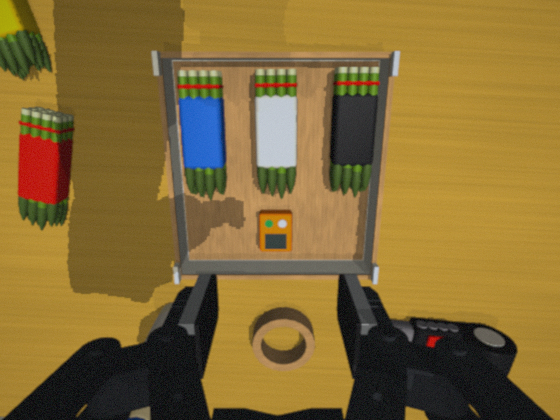

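View pics/w4.png

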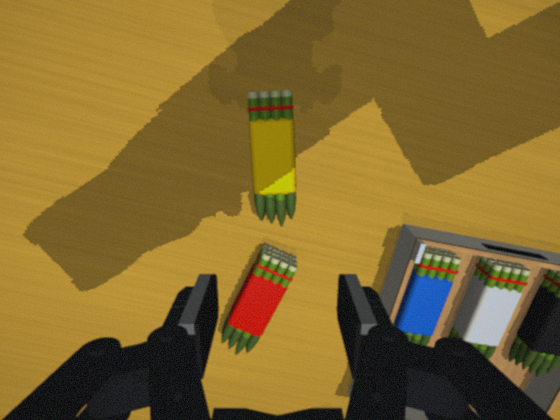

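```bash
python3 - <<'E'
from h import *
pick(575.6,-336.9,-.192,12,up=180)
x,y=tw(-41,84.8); place(x,y,TY,51,rel=10,up=180)
pick(404.7,-358,.299,12,up=180)
x,y=tw(-40,-79); place(x,y,TY,51,rel=10,up=180)
goto(550,-67,300,.055)
p=imaging.capture("wrist"); save(p,"w6"); W=cloud(p); L=(W[...,:2]-T)@RT
for s in (1,-1):
    m=(abs(L[...,0])<115)&(abs(L[...,1]-s*82)<45)&(W[...,2]>62)&(W[...,2]<90)
    print(cv2.minAreaRect(L[m].astype(np.float32)),np.median(W[m][:,2]))
for x0,y0,h0 in ((-40,0,25),(75,0,17)):
    m=(abs(L[...,0]-x0)<(110 if x0<0 else 40))&(abs(L[...,1])<45)&(W[...,2]>h0)&(W[...,2]<42)
    print(cv2.minAreaRect(L[m].astype(np.float32)),np.median(W[m][:,2]))
p=imaging.capture("scene"); save(p,"s6")
E
```

```text
pick False [ 576.  -337.1   12.5] 42.985345610645844 43.17165208777808 42.1016800403595
place True [514.4  12.4  51.5] t 40.7333
pick False [ 405.  -358.3   12.4] 43.1174473885532 43.45952607659462 41.33997201919556
place True [ 524.5 -150.9   51.5] t 50.45
((-42.011322021484375, 83.71009063720703), (138.63328552246094, 44.91496276855469), 0.07543696463108063) 72.68380512669941
((-40.555885314941406, -79.72915649414062), (45.2490348815918, 138.23056030273438), 89.96202087402344) 72.82797659200025
((-25.323440551757812, -0.349578857421875), (88.94978332519531, 190.3862762451172), 89.87617492675781) 38.645052760993195
((73.66746520996094, -0.5752201080322266), (49.55500793457031, 39.26542663574219), 0.2329777479171753) 24.885778126783617
```

View pics/w6.png

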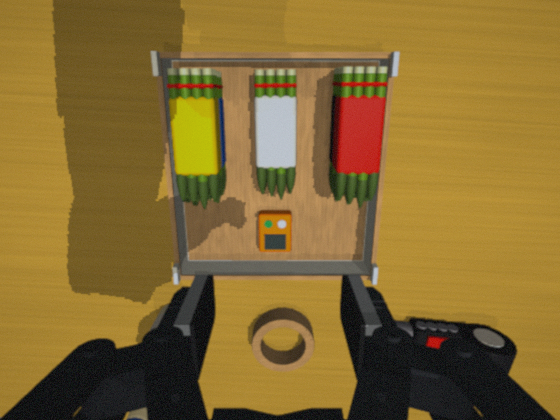

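View pics/s6.png

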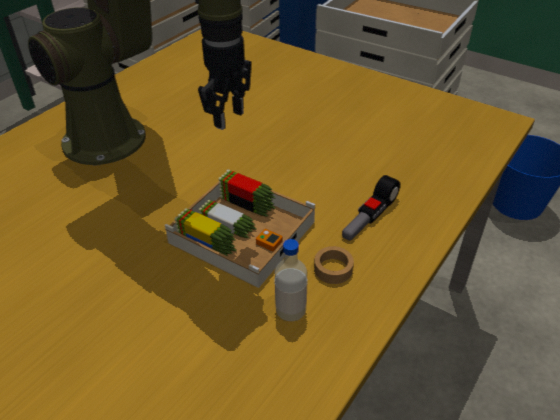

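The wrist picture shows yellow (197,135) squarely on blue, white (275,130) midway, red (357,135) on black and the logger (275,230) behind white. In the scene picture both stacks sit flat and the bystanders have not moved. The third fit (190 mm) only picked up neighbouring side faces, and in the picture white is unchanged.

```bash
python3 -c "
from h import *
print(manip.finish_job())"
```

```text
the job is handed in; nothing more can be done
None
```

The tray is packed and handed in at about 50 s on the robot's clock: white lies midway between black and blue, red is on black, yellow is on blue, the logger is behind white, and the last pictures show everything within tolerance, though the station reported no verdict.

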